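Wipe acrylic offcuts off a raised plate with a wooden block

TASK

Pick up the wooden block from its cork patch and use it as a scraper to wipe all four orange acrylic offcuts off the black plate into the blue tray at the plate's end, never touching the offcuts with the fingers. Then stand the block upright on the middle of the cork patch again and let go. Do not shift the mirror mount on the plate or the small bottle beside the cork.

Things in the scene. Friction and masses are not known exactly. Their poses are not given: they have to be found in the camera images.
- plate_top (a point): Middle of the top face of the black perforated plate, fixed on pillars 135 mm above the table: 130 (its x) x 180 (its y) x 12 mm thick, flat top without rim. x points roughly away from the robot, y (the long side) roughly to the left. Tray and ledge stand at its two y ends, either way round
- tray_center (a point): Centre of the inner floor of the blue open tray, fixed on a pillar at one y end of the plate (1.5 mm gap): outside 130 (x) x 66 (y) mm, walls 3 mm, 26 mm deep; inner floor 28 mm and rim 2 mm below the plate's top. Axes as the plate's
- cork_center (a point): Middle of the top of the cork patch, level with the plate's top: 76 (x) x 62 (y) mm, on the near part of a fixed metal ledge, 110 (x) x 66 (y) mm, whose middle is 15 mm further in x and whose bare top is 3 mm lower; the ledge stands on a pillar at the other y end of the plate (1.5 mm gap). Axes as the plate's
- block_center (a point): Centre of the loose pine block that serves as scraper: 45 (its x) x 62 (its y) x 58 mm (its z, up), 0.11 to 0.23 kg; stands upright on the cork at the start, its x roughly along the plate's y (up to 0.35 rad off). Grasp it across its 45 mm, close to the top so that the fingers stay above the 10 mm high offcuts
- mirror_mount: Small black mirror mount, loose, standing on the far half of the plate: body x -14 to +7, y -23 to +23, z 0 to 46 mm from its origin, the centre of its underside (adjusters stand out to x = +22 and z = 52); its axes are within 0.1 rad of the plate's. Must not be shifted or tipped
- ipa_bottle: Small brown bottle with a white cap, loose, 22 mm across, 44 mm high; stands on the bare far part of the metal ledge beside the block. Origin: centre of its underside. Must not be shifted or tipped
- chip_square: Orange acrylic offcut, 16 x 16 x 10 mm. Origin: centre of its underside, z up; loose, 12 g. Lies flat on the plate at the start
- chip_strip: Orange acrylic offcut, 22 x 12 x 10 mm. Origin: centre of its underside, z up; loose, 12 g. Lies flat on the plate at the start
- chip_ell: Orange L-shaped acrylic offcut, 18 x 18 x 10 mm. Origin: centre of its underside, z up; loose, 12 g. Lies flat on the plate at the start
- chip_tee: Orange T-shaped acrylic offcut, 20 x 18 x 10 mm. Origin: centre of its underside, z up; loose, 12 g. Lies flat on the plate at the start

How it is judged:
By the outcome, as a careful person would: the job done as asked, in the order asked, and still so for the second after the job is handed in, with the robot touching nothing.
It also fails if it takes over 54 s, if anything falls off the work surface, if the arm or the gripper's body presses on something with over 40 N, if the wrist force passes 120 N, or if a joint passes its speed limit or range.

ROBOT

A 6-joint arm with a two-finger parallel gripper is mounted at the origin on the work surface; the furniture and walls round the work are solid. World frame = base frame: x ahead of the robot, y to its left, z up, the work surface at z = 0. Lengths are in mm, angles in degrees, forces in N, time in s.
With the tool pointing down it reaches from about 400 to 825 mm from the base axis. Payload 7 kg.
Tool frame: the origin (TCP) lies at the very end of the fingers, on their centre line; the grasp point (between the pads) lies 19 mm behind it; z points along the fingers, y is the line along which they close (so a half turn about z gives the same grasp; the last joint's range is limited). The gripper opens to 85 mm and grips with 20 to 120 N. Pads are 22 mm wide; open, the fingers measure 114 mm over their backs; the gripper's body (76 mm by 85 mm) begins 54 mm behind the grasp point. The pads swing forward as they close: fully open they stand 13 mm farther back than shut.
Start: joints at [80.048, 20.546, 0.682, 0, -70.136, -16.507], TCP at [300.758, 604.268, 209.002] pointing down, gripper open.
Joint ranges: [-176.03, 176.03], [-82.01, 121.73], [-58.28, 71.71], [-173.87, 95.51], [-174.79, -0.11], [-173.66, 173.66]. Speed limits (degrees/s): [136.94, 136.94, 172.46, 180, 180, 180].

INTERFACE

Orientations are given as [roll, pitch, yaw] about the fixed x, y, z axes, in that order (R = Rz(yaw) Ry(pitch) Rx(roll)).
In Python, from plant import ctrl gives the robot as it stands.
- The arm moves only by the shell command python3 -m inch 'ROWS' [FORCE]. ROWS is JSON, a list that holds one entry, the list of rows, each a list of 7 numbers: the turn, a rotation vector about the tool's x, y, z in rad, then the shift along the tool's x, y, z in m, then the opening, from 0 (shut) to 1 (fully open). A call has 1 to 10 rows; each row shifts and turns the commanded pose from where the row before left it, along the tool's axes as they then stand; what a row does not reach is not made up. A row lasts 1/12 s, in which the tool goes at most 41.7 mm and 7.16 degrees, less where a joint would pass 70% of its speed; a pose out of reach is approached as far as the arm can. A call is refused whole if a number of a shift passes 0.0417 or a number of a turn 0.125, either way. A call with a gripper value outside its range is refused whole. The fingers move at their own pace and stop on an object; FORCE is the grip in N (left out, the last holds). Time passes only in rows, so rows that do not move let the fingers close. It gives the time, the measured TCP pose, the force, the opening and the grip force at its end, in the units of the state.
- ctrl.get_obs(): the state, without advancing time (a new reading comes with each control period).
- ctrl.get_image(name): name is "side" or "top"; returns the picture (480x640x3 uint8, red, green, blue); there is no depth.
- ctrl.get_calibration(name): a dict with "camera_matrix" (3x3 intrinsics, pixels), "camera_from_world" (4x4, takes a point from world to camera coordinates). Camera axes: x right, y up, looking along -z (the intrinsics and any distortion apply to the point x, -y, -z); pixel columns grow to the right and rows downward; lengths in mm; the calibration is good to about 2 mm. A picture is of the moment at which its call begins. get_calibration takes no time and is no camera call.
- ctrl.job_done(): hands the job in; it is judged then, once.
Trained networks look in the newest picture that a camera, given by its name, has taken for a name from the list of things; names that differ only in an ending like _2 or _b are one class to them, and where a whole thing is asked for, a point or a joint stands for the part that bears it (a point fixed in the world has none). Each returns a list of dicts, best first, with "p" (0 to 1); they miss things now and then, are a little off and sometimes report something else, mostly with a low value. They report only what shows in the picture. A call takes as long as a camera call.
- ctrl.spot_in(camera, query): "rect" ([left, top, right, bottom] in pixels, round what is visible of it).
- ctrl.mark_of(camera, query): "location" ([column, row] in pixels: a listed point, or the origin of a listed thing).
The state is a dict: "clock": time; "joint_pos": joint angles; "qvel": joint speeds; "joint_efforts": joint torques, N m; "eef_pos": TCP position; "tcp_rot": TCP orientation; "force": force on the tool from outside, world axes, zero at the start; "torque": the same for the moment, N m; "width": finger opening in mm; "gripper_force": force on a finger pad.
Only numpy, scipy, OpenCV 4.12 (cv2) and the standard library are available. Lean on these libraries where they do the work, as an engineer would, in place of code of your own. Each camera call takes 0.05 s, during which the arm holds its last target. There are 200 camera calls.

## Working session

There is one attempt and no reset: what is moved stays moved. The work goes in short steps, Python scripts to look and compute and a shell command to move; the robot and the scene stay as the last step left them, time stands still between calls to the robot, and variables do not carry over. Pictures are saved under pics/ and viewed, at most 10 in all, crops included, and the job is handed in when it is done.

```bash
mkdir -p pics; cat > h.py <<'E'
import numpy as np, cv2
from plant import ctrl
def ray(cam,px):
    c=ctrl.get_calibration(cam);K=np.array(c["camera_matrix"]);T=np.array(c["camera_from_world"])
    d=np.array(c.get("distortion",np.zeros(5)),float)
    u=cv2.undistortPoints(np.array([[px]],float),K,d)[0,0]
    R=T[:3,:3];o=-R.T@T[:3,3];v=R.T@np.array([u[0],-u[1],-1]);return o,v
def at(cam,px,z):
    o,v=ray(cam,px);return o+v*(z-o[2])/v[2]
def proj(cam,p):
    c=ctrl.get_calibration(cam);K=np.array(c["camera_matrix"]);T=np.array(c["camera_from_world"])
    q=T[:3,:3]@np.array(p)+T[:3,3];q=K@np.array([q[0],-q[1],-q[2]]);return q[:2]/q[2]
def tri(a,b):
    (o1,v1),(o2,v2)=a,b;A=np.stack([v1,-v2],1);s=np.linalg.lstsq(A,o2-o1,rcond=None)[0]
    p,q=o1+v1*s[0],o2+v2*s[1];return (p+q)/2,np.linalg.norm(p-q)
def snap(cam,name):
    im=ctrl.get_image(cam);cv2.imwrite("pics/"+name+".png",im[:,:,::-1]);return im
E
python3 - <<'E'
from h import *
np.set_printoptions(precision=1,suppress=True)
print(ctrl.get_calibration("top"));print(ctrl.get_calibration("side"))
snap("top","t0");snap("side","s0")
for n in "plate_top tray_center cork_center block_center mirror_mount ipa_bottle chip_square chip_strip chip_ell chip_tee".split():
    r={c:[(np.round(d["location"],1).tolist(),round(d["p"],2)) for d in ctrl.mark_of(c,n)][:2] for c in("top","side")}
    print(n,r)
    if r["top"] and r["side"]: print("   ",*tri(ray("top",r["top"][0][0]),ray("side",r["side"][0][0])))
print(ctrl.get_obs())
E
```

```text
{'camera_matrix': array([[603.3,   0. , 303.4],
       [  0. , 603.3, 234.6],
       [  0. ,   0. ,   1. ]]), 'camera_from_world': array([[  -0.1,   -1. ,   -0. ,  272.7],
       [   1. ,   -0.1,    0.2, -464. ],
       [  -0.2,    0. ,    1. , -936.7],
       [   0. ,    0. ,    0. ,    1. ]])}
{'camera_matrix': array([[549.6,   0. , 329.2],
       [  0. , 549.6, 246.4],
       [  0. ,   0. ,   1. ]]), 'camera_from_world': array([[   1. ,   -0.1,   -0. , -407. ],
       [   0.1,    0.5,    0.9, -284.5],
       [  -0.1,   -0.9,    0.5, -652. ],
       [   0. ,    0. ,    0. ,    1. ]])}
plate_top {'top': [([307.8, 254.5], 0.93)], 'side': [([326.8, 264.4], 0.64)]}
    [434.2 236.7 139.4] 3.8472657703051287
tray_center {'top': [([380.7, 247.2], 0.92)], 'side': [([339.8, 326.7], 0.57)]}
    [441.4 123.8 103.1] 1.7853129086974624
cork_center {'top': [([258.7, 249.9], 0.19)], 'side': []}
block_center {'top': [([218.1, 270.5], 0.83)], 'side': [([304.0, 215.8], 0.77), ([327.7, 246.7], 0.71)]}
    [412.9 365.8 165.7] 1.0935790319671175
mirror_mount {'top': [([300.0, 234.3], 0.95), ([347.4, 2
[... 472 characters left out ...]
1 252.2 143.8] 1.4070095838472032
chip_ell {'top': [([347.5, 237.0], 0.7)], 'side': [([342.2, 326.7], 0.68), ([342.4, 286.3], 0.56)]}
    [459.6 170.6  70.5] 17.32957160452566
chip_tee {'top': [([330.2, 270.0], 0.63)], 'side': [([309.3, 277.3], 0.59)]}
    [406.8 205.6 137.2] 1.1601269933666103
{'clock': 1.1, 'joint_pos': array([ 80. ,  20.5,   0.7,  -0. , -70.1, -16.5]), 'qvel': array([-0.1, -0.1,  0.1,  0. , -0. , -0.1]), 'joint_efforts': array([  0. , -58.3,  29.4,   6.9,  -0. ,   0. ]), 'eef_pos': array([300.7, 604.3, 209. ]), 'tcp_rot': array([180. ,   0. , -26.5]), 'force': array([ 1.2, -0.2,  0.8]), 'torque': array([-0. , -0.1, -0. ]), 'gripper_force': 0.0, 'width': 85.48165956396596}
```

```bash
python3 - <<'E'
import cv2
a=cv2.imread("pics/t0.png");b=cv2.imread("pics/s0.png")
cv2.imwrite("pics/t0c.png",cv2.resize(a[170:350,170:430],(780,540),interpolation=cv2.INTER_CUBIC))
cv2.imwrite("pics/s0c.png",cv2.resize(b[150:390,200:460],(650,600),interpolation=cv2.INTER_CUBIC))
E
```

```text
(no output)
```

View pics/t0c.png

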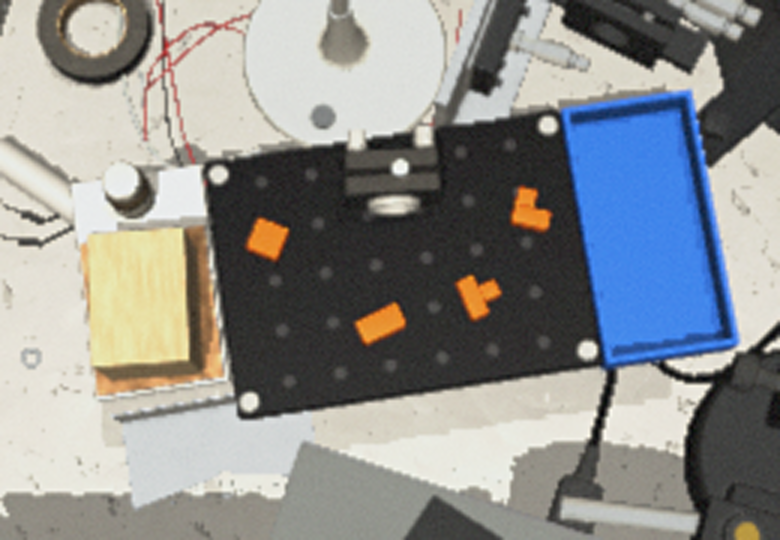

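View pics/s0c.png

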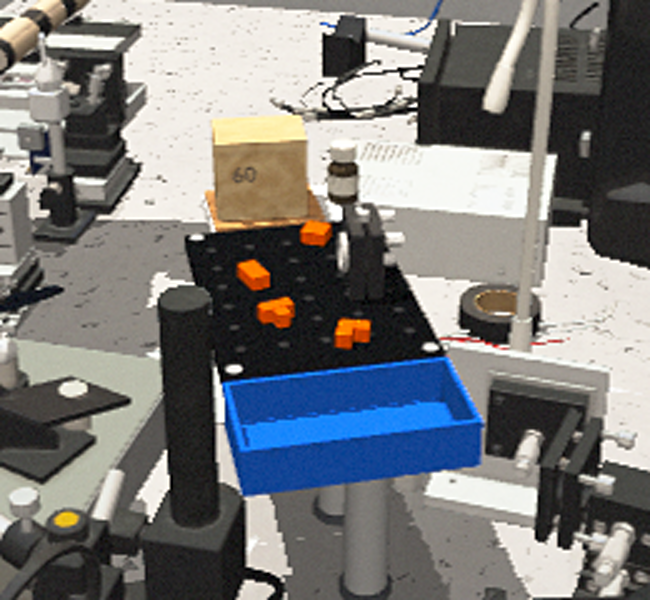

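The top crop (3x, offset 170,170) shows the block at about (138,297), the bottle at (125,188) and the mirror mount at (395,170). The four chips are at (267,240), (380,323), (478,297) and (531,210), and the tray is on the right. The side crop shows the tray in front and a dark post standing to its left.

```bash
python3 - <<'E'
from h import *
np.set_printoptions(precision=1,suppress=True)
f=lambda p:(p[0]/3+170-.33,p[1]/3+170-.33)
P=np.array([at("top",f(p),135)[:2] for p in [(204,163),(563,110),(607,365),(240,417)]])
print("plate",P,P.mean(0)); 
for a,b in((0,1),(3,2),(0,3),(1,2)):
    d=P[b]-P[a];print(np.linalg.norm(d),np.degrees(np.arctan2(d[1],d[0])))
B=np.array([at("top",f(p),193)[:2] for p in [(88,234),(183,228),(188,362),(92,366)]])
print("block",B,B.mean(0))
for a,b in((0,1),(3,2),(0,3),(1,2)):
    d=B[b]-B[a];print(np.linalg.norm(d),np.degrees(np.arctan2(d[1],d[0])))
im=cv2.imread("pics/t0.png");h=cv2.cvtColor(im,cv2.COLOR_BGR2HSV)
m=cv2.inRange(h,(3,190,140),(16,255,255));
cs=[c for c in cv2.findContours(m,0,2)[0] if cv2.contourArea(c)>60]
pc=P.mean(0);d=(P[0]-P[1])+(P[3]-P[2]);y=d/np.linalg.norm(d);x=np.array([y[1],-y[0]])
print("axes",x,y,np.degrees(np.arctan2(x[1],x[0])))
for c in cs:
    w=np.array([at("top",p[0],145)[:2]-pc for p in c]);l=np.c_[w@x,w@y];print("chip local",l.min(0),l.max(0))
C=B.mean(0)-pc;print("block local",C@x,C@y)
for n,p,z in(("bottlecap",(125,170),176),("mir front L",(346,200),135+40),("mir face",(393,212),150),("mir frontR",(440,193),175),("tray far right",(735,345),133),("tray tr",(692,92),133)):
    w=at("top",f(p),z)[:2];print(n,w,(w-pc)@x,(w-pc)@y)
print("post base guess z0",at("top",f((745,440)),100))
for px in((190,300),): 
    q=(200+px[0]/2.5,150+px[1]/2.5);print([at("side",q,z) for z in(80,120,160,200)])
for z in(120,160,200): print(z)
E
```

```text
plate [[486.4 338. ]
 [501.2 157.3]
 [372.2 147.1]
 [359.3 326.4]] [429.8 242.2]
181.29419963112858 -85.32560500984331
179.7627950595598 -85.89867319560821
127.64317880565068 -174.8115914341439
129.43659021928815 -175.50058477264201
block [[442.7 387.3]
 [442.5 343.4]
 [380.4 343.9]
 [381.6 387.5]] [411.8 365.5]
43.848771659426994 -90.27922768383411
43.61035403579005 -91.562680146623
61.153896507505536 179.81712292659148
62.13079359188534 179.5856542896841
axes [1.  0.1] [-0.1  1. ] 4.3890762269430885
chip local [-38.4   4.7] [-21.3  27. ]
chip local [-34.5 -43.5] [-13.5 -23.6]
chip local [ 8.8 54.8] [29.1 74.8]
chip local [  4.4 -74. ] [ 26.8 -55.9]
block local -8.488506300504461 124.31729542344802
bottlecap [475.9 371.5] 55.83059694556037 125.42334758426617
mir front L [454.3 267.9] 26.408701378480405 23.715605556622567
mir face [452.1 245.9] 22.48225158540401 1.9692108498560414
mir frontR [454.6 223.3] 23.294626615865408 -20.792501312880265
tray far right [377.8  83.6] -63.9392019405448 -154.1273006903276
tray tr [506.6  91.5] 65.00276316122091 -156.1162325284964
post base guess z0 [333.7  77.4 100. ]
[array([359.3, 334.5,  80. ]), array([358.4, 263.9, 120. ]), array([357.6, 193.4, 160. ]), array([356.7, 122.8, 200. ])]
120
160
200
```

View pics/t0.png

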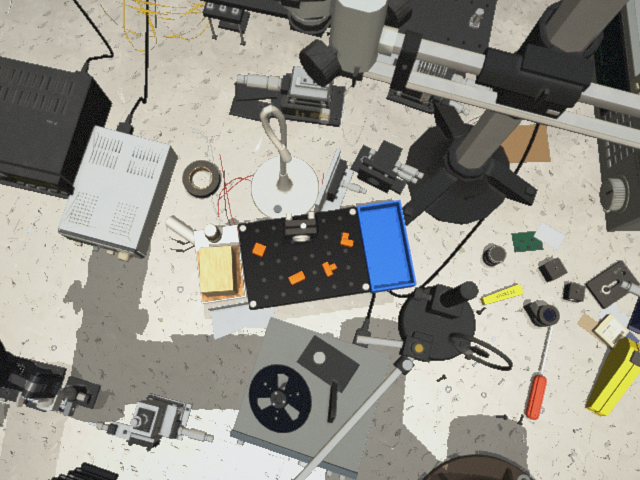

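View pics/s0.png

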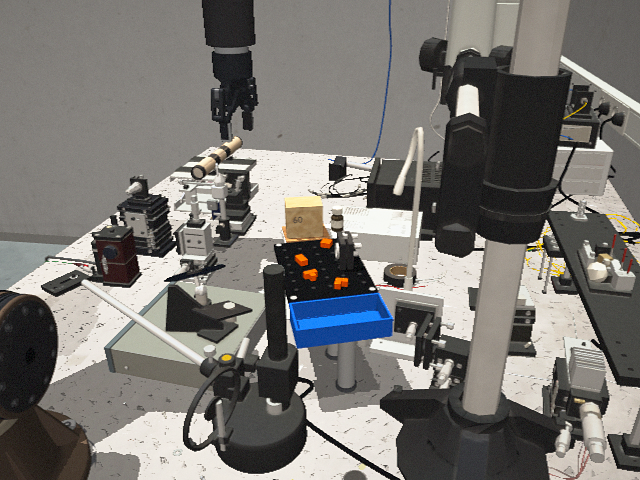

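The full views show the post right of the tray (top px about (457,293), side px (275,268)). The lamps and the microscope are well clear of the plate.

```bash
python3 - <<'E'
from h import *
np.set_printoptions(precision=1,suppress=True)
print("post top",*tri(ray("top",(462,289)),ray("side",(275,268))))
print("rod near",*tri(ray("top",(407,362)),ray("side",(209,352))))
f=lambda p:(p[0]/3+170-.33,p[1]/3+170-.33)
a=np.radians(4.4);x=np.array([np.cos(a),np.sin(a)]);y=np.array([-x[1],x[0]]);pc=np.array([429.8,242.2])
for n,p,z in(("ledge fl",(73,184),132),("ledge fr",(204,166),132),("cork nl",(98,398),135),("cork nr",(228,383),135)):
    w=at("top",f(p),z)[:2];print(n,w,(w-pc)@x,(w-pc)@y)
for l in((0,124.5),(65,70),(31,70),(64,-75),(31,-75),(-16,110),(-16,-90)): print(l,pc+l[0]*x+l[1]*y)
E
```

```text
post top [355.   45.8 246.3] 0.43804572782947765
rod near [265.4  99.9  95.4] 4.9981880884152154
ledge fl [480.9 403.9] 63.401850774015266 157.32117861845995
ledge fr [485.6 338.3] 63.033716358857404 91.57110454874699
cork nl [373.2 394.6] -44.70616914593971 156.31832606938804
cork nr [376.1 331.4] -46.64767101880963 93.06786300422398
(0, 124.5) [420.2 366.3]
(65, 70) [489.2 317. ]
(31, 70) [455.3 314.4]
(64, -75) [499.4 172.3]
(31, -75) [466.5 169.8]
(-16, 110) [405.4 350.6]
(-16, -90) [420.8 151.2]
```

```bash
python3 -m inch '[[[0,0,-0.115,0.02,0.04,0,1],[0,0,-0.115,0.024,0.04,0,1],[0,0,-0.115,0.024,0.04,0,1],[0,0,-0.113,0.02,0.04,0,1],[0,0,0,0,0,0,1],[0,0,0,0,0,0,1]]]'
```

```text
clock: 1.6
eef_pos: [336.4, 441.2, 210.0]
tcp_rot: [-179.9, -0.0, -0.3]
force: [-0.1, -0.0, 0.3]
width: 85.8
gripper_force: 0.0
```

```bash
python3 -m inch '[[[0,0,0,0.025,0.025,0,1],[0,0,0,0.025,0.025,0,1],[0,0,0,0.0255,0.0257,0,1],[0,0,0,0,0,0,1],[0,0,0,0,0,0.018,1],[0,0,0,0,0,0.018,1],[0,0,0,0,0,0.017,1],[0,0,0,0,0,0,1],[0,0,0,0,0,0,1]]]' 60; python3 - <<'E'
from h import *
im=snap("side","s1");t=snap("top","t1")
a=cv2.resize(im[150:330,230:400,::-1],(510,540),interpolation=2);b=cv2.resize(t[180:340,170:260,::-1],(270,480),interpolation=2)
c=np.zeros((540,780,3),np.uint8);c[:,:510]=a;c[:480,510:]=b;cv2.imwrite("pics/c1.png",c)
E
```

```text
clock: 2.35
eef_pos: [410.7, 367.1, 155.5]
tcp_rot: [179.9, 0.0, -0.2]
force: [0.7, 0.0, 0.7]
width: 85.3
gripper_force: 0.0
```

View pics/c1.png

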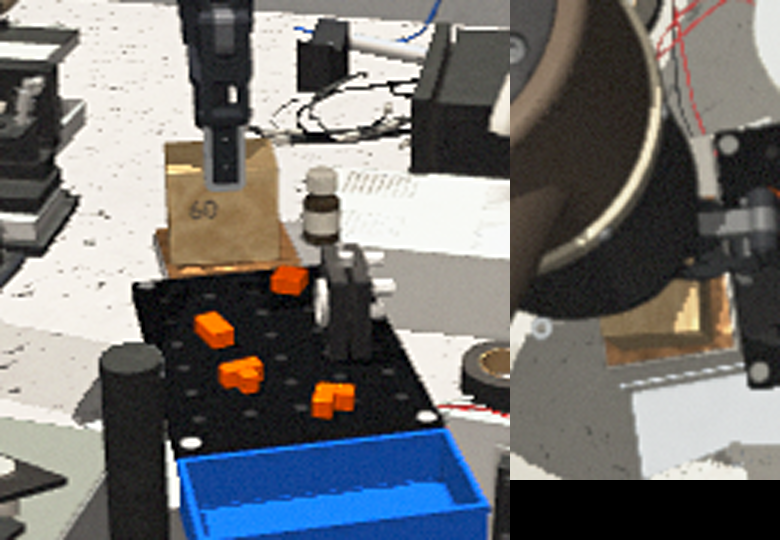

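The near finger straddles the block's upper half (pad tip at about (225,190) in the crop). The bottle and chips haven't moved. Closing.

```bash
python3 -m inch '[[[0,0,0,0,0,0,0],[0,0,0,0,0,0,0],[0,0,0,0,0,0,0],[0,0,0,0,0,0,0],[0,0,0,0,0,0,0],[0,0,0,0,0,0,0],[0,0,0,0,0,0,0],[0,0,0,0,0,0,0]]]' 90
```

```text
clock: 3.12
eef_pos: [411.3, 367.1, 157.2]
tcp_rot: [-179.9, -0.1, -0.2]
force: [-0.9, -1.7, 5.5]
width: 42.7
gripper_force: 92.0
```

```bash
python3 -m inch '[[[0,0,0,0,0,-0.01,0],[0,0,0,0,0,-0.018,0],[0,0,0,0,0,-0.02,0],[0,0,-0.08,0,0,-0.018,0],[0,0,0,0.02,-0.0,0,0],[0,0,0,0.027,0.028,0,0],[0,0,0,0.027,0.0285,0,0],[0,0,0,0,0,0,0],[0,0,0,0,0,0,0]]]'; python3 - <<'E'
from h import *
im=snap("side","s2");t=snap("top","t2")
a=cv2.resize(im[130:330,250:420,::-1],(442,520),interpolation=2);b=cv2.resize(t[190:330,180:320,::-1],(350,350),interpolation=2)
c=np.zeros((520,800,3),np.uint8);c[:,:442]=a;c[:350,445:795]=b;cv2.imwrite("pics/c2.png",c)
E
```

```text
clock: 3.87
eef_pos: [490.0, 314.5, 222.1]
tcp_rot: [180.0, 0.0, 4.2]
force: [-0.8, 0.9, -2.0]
width: 42.8
gripper_force: 92.0
```

View pics/c2.png

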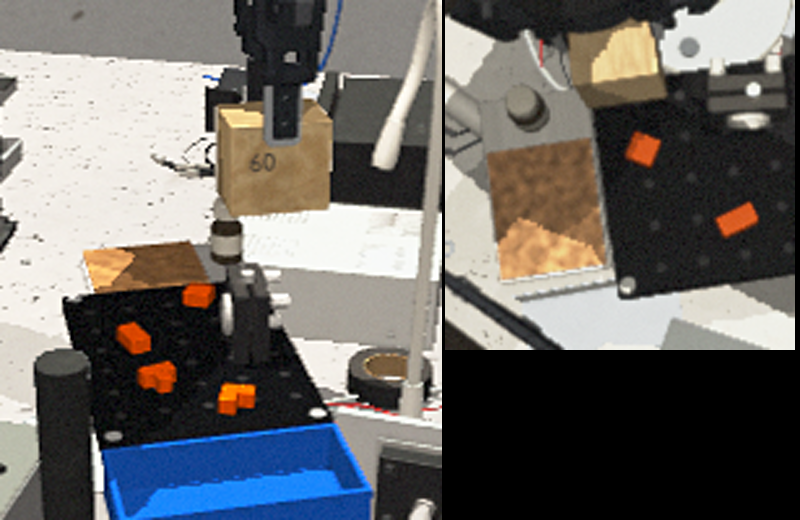

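The block is held clear above the plate's far edge. The cork is fully visible at right-pane corners (488,155), (596,138), (609,265) and (498,281). The chips, mount and bottle are unchanged.

```bash
python3 - <<'E'
from h import *
np.set_printoptions(precision=1,suppress=True)
a=np.radians(4.4);x=np.array([np.cos(a),np.sin(a)]);y=np.array([-x[1],x[0]]);pc=np.array([429.8,242.2])
C=np.array([at("top",(180+(p[0]-445)/2.5,190+p[1]/2.5),135)[:2] for p in((488,155),(596,138),(609,265),(498,281))])
print(C,C.mean(0),(C.mean(0)-pc)@x,(C.mean(0)-pc)@y,np.linalg.norm(C-np.roll(C,1,0),axis=1))
o=lambda s:[at("top",s,z) for z in(0,200,300)]
print("lamp base",at("top",(283,185),0));print("pole side top",tri(ray("top",(274,108)),ray("side",(418,130))),"head",tri(ray("top",(270,118)),ray("side",(399,190))))
E
```

```text
[[448.1 399.7]
 [453.9 335.4]
 [378.1 331.4]
 [373.3 396.3]] [413.4 365.7] -6.923199787182119 124.39905395888391 [74.9 64.5 75.9 65. ]
lamp base [583.  268.8   0. ]
pole side top (array([575.9, 268.5, 336.5]), np.float64(4.1116142231567245)) head (array([576.7, 278.4, 248.5]), np.float64(48.93353109610245))
```

```bash
python3 -m inch '[[[0,0,0.0,0,-0.0015,0.02,0],[0,0,0,0,0,0.02,0],[0,0,0,0,0,0.015,0],[0,0,0,0,0,0.009,0],[0,0,0,0,0,0,0],[0,0,0,-0.005,0,0,0],[0,0,0,-0.007,0,0,0],[0,0,0,-0.008,0,0,0],[0,0,0,-0.008,0,0,0],[0,0,0,-0.006,0,0,0]]]'; python3 -m inch '[[[0,0,0,0,0,0,0],[0,0,0,0,0,0,0]]]'; python3 - <<'E'
from h import *
im=snap("side","s3")
cv2.imwrite("pics/c3.png",cv2.resize(im[170:330,250:420,::-1],(680,600),interpolation=2))
E
```

```text
clock: 4.8
eef_pos: [453.7, 315.0, 158.3]
tcp_rot: [-180.0, -0.0, 4.4]
force: [-0.3, -0.0, -3.1]
width: 42.7
gripper_force: 92.0
clock: 4.97
eef_pos: [454.6, 315.2, 158.4]
tcp_rot: [-180.0, -0.0, 4.4]
force: [-0.3, -0.6, -1.8]
width: 42.3
gripper_force: 92.0
```

View pics/c3.png

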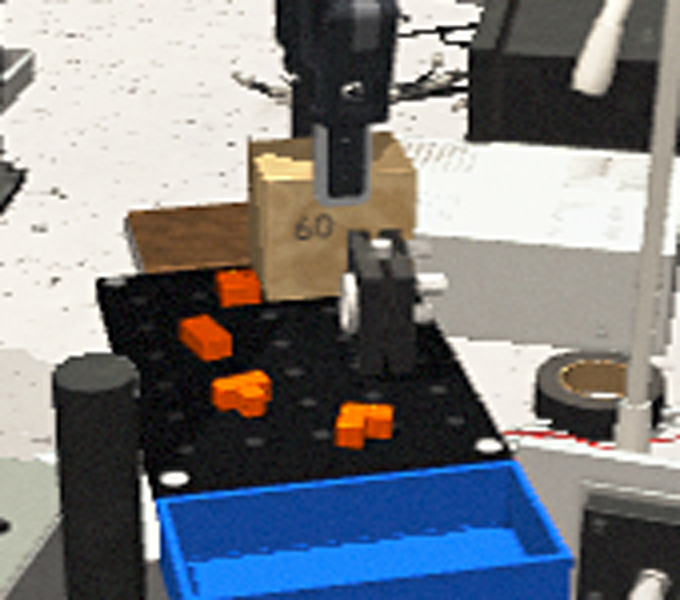

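The square has been pushed to about (240,287), nearly flush with the left column. Nothing else has moved. Next is the ell.

```bash
python3 -m inch '[[[0,0,0,0,0,-0.018,0],[0,0,0,0,0,-0.025,0],[0,0,0,0,0,-0.025,0],[0,0,0,0,0.03,0,0],[0,0,0,0,0.038,0,0],[0,0,0,0,0.038,0,0],[0,0,0,0.01,0.03,0,0],[0,0,0,0.024,0.01,0,0],[0,0,0,0,0,0,0],[0,0,0,0,0,0,0]]]'; python3 - <<'E'
from h import *
np.set_printoptions(precision=1,suppress=True)
a=np.radians(4.4);x=np.array([np.cos(a),np.sin(a)]);y=np.array([-x[1],x[0]]);pc=np.array([429.8,242.2])
o=ctrl.get_obs();d=o["eef_pos"][:2]-pc;print(d@x,d@y,o["eef_pos"][2])
E
```

```text
clock: 5.85
eef_pos: [500.9, 171.1, 225.8]
tcp_rot: [180.0, 0.0, 4.2]
force: [-0.6, 0.1, -1.9]
width: 42.6
gripper_force: 92.1
65.47276033995115 -76.33069863498338 225.76058442864579
```

```bash
python3 -m inch '[[[0,0,0.0,0,0,0.02,0],[0,0,0,0,0,0.022,0],[0,0,0,0,0,0.016,0],[0,0,0,0,0,0.0095,0],[0,0,0,0,0,0,0],[0,0,0,-0.006,0,0,0],[0,0,0,-0.008,0,0,0],[0,0,0,-0.008,0,0,0],[0,0,0,-0.008,0,0,0],[0,0,0,-0.006,0,0,0]]]'; python3 -m inch '[[[0,0,0,0,0,0,0],[0,0,0,0,0,0,0],[0,0,0,0,0,-0.018,0],[0,0,0,0,0,-0.025,0],[0,0,0,0,0,-0.025,0],[0,0,0,0,-0.038,0,0],[0,0,0,0,-0.041,0,0],[0,0,0,0,-0.041,0,0],[0,0,0,0,-0.041,0,0],[0,0,0,0,-0.037,0,0]]]';  python3 -m inch '[[[0,0,0,0,0,0,0],[0,0,0,0,0,0,0]]]'; python3 - <<'E'
from h import *
np.set_printoptions(precision=1,suppress=True)
a=np.radians(4.4);x=np.array([np.cos(a),np.sin(a)]);y=np.array([-x[1],x[0]]);pc=np.array([429.8,242.2])
o=ctrl.get_obs();d=o["eef_pos"][:2]-pc;print(d@x,d@y,o["eef_pos"][2])
im=ctrl.get_image("top");snap("side","s4");h=cv2.cvtColor(im,cv2.COLOR_RGB2HSV)
cv2.imwrite("pics/c4.png",cv2.resize(im[190:330,200:420,::-1],(792,504),interpolation=2))
m=cv2.inRange(h,(3,190,120),(16,255,255))
for c in cv2.findContours(m,0,2)[0]:
    if cv2.contourArea(c)<50: continue
    w=np.array([at("top",p[0],145)[:2]-pc for p in c]);l=np.c_[w@x,w@y];print("chip local",l.min(0),l.max(0))
E
```

```text
clock: 6.68
eef_pos: [462.8, 169.3, 158.8]
tcp_rot: [-180.0, -0.0, 4.4]
force: [-0.7, -0.6, -2.0]
width: 42.1
gripper_force: 92.1
clock: 7.52
eef_pos: [448.9, 369.1, 226.7]
tcp_rot: [-180.0, -0.0, 4.4]
force: [1.0, -0.4, -2.3]
width: 42.5
gripper_force: 92.3
clock: 7.68
eef_pos: [448.7, 368.7, 225.5]
tcp_rot: [179.9, 0.0, 4.5]
force: [-1.0, -0.7, -1.7]
width: 42.7
gripper_force: 92.3
28.540374848805634 124.64881900565345 225.5089462124726
chip local [-38.4   4.7] [-21.3  27. ]
chip local [-34.5 -43.3] [-13.5 -23.6]
chip local [-18.1  50.7] [-1.5 66.7]
chip local [-22.4 -79.7] [ -3.6 -60.7]
```

View pics/c4.png

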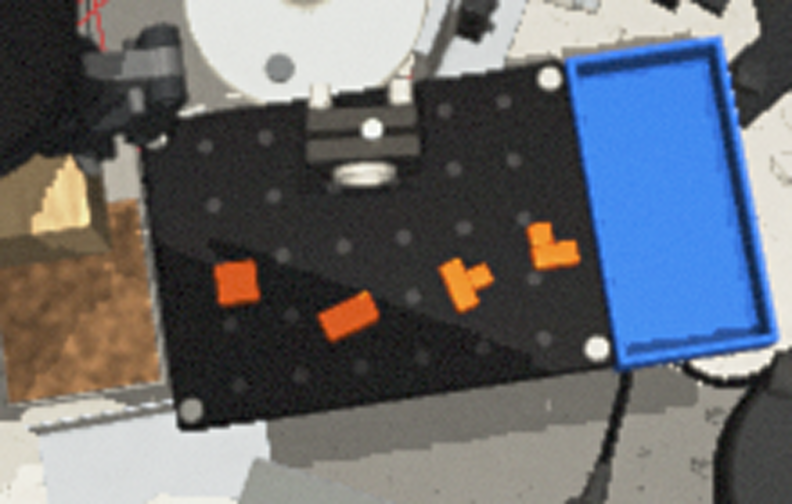

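All four chips now lie at plate-local x −38 to −1, clear of the mount, so one straight sweep at x = −18 covers them.

```bash
python3 -m inch '[[[0,0,0,-0.023,0.007,0,0],[0,0,0,-0.0235,0.0075,0.02,0],[0,0,0,0,0,0.02,0],[0,0,0,0,0,0.018,0],[0,0,0,0,0,0.0095,0],[0,0,0,0,0,0,0],[0,0,0,0,0,0,0]]]'; python3 -m inch '[[[0,0,0,0,0.005,0,0],[0,0,0,0,0.008,0,0],[0,0,0,0,0.008,0,0],[0,0,0,0,0.008,0,0],[0,0,0,0,0.008,0,0],[0,0,0,0,0.008,0,0],[0,0,0,0,0.008,0,0],[0,0,0,0,0.008,0,0],[0,0,0,0,0.008,0,0],[0,0,0,0,0.005,0,0]]]'; python3 - <<'E'
from h import *
np.set_printoptions(precision=1,suppress=True)
a=np.radians(4.4);x=np.array([np.cos(a),np.sin(a)]);y=np.array([-x[1],x[0]]);pc=np.array([429.8,242.2])
o=ctrl.get_obs();d=o["eef_pos"][:2]-pc;print(d@x,d@y,o["eef_pos"][2])
E
```

```text
clock: 8.37
eef_pos: [404.3, 348.2, 159.4]
tcp_rot: [-180.0, -0.0, 4.3]
force: [-0.4, 0.2, -0.6]
width: 42.8
gripper_force: 92.3
clock: 9.2
eef_pos: [409.4, 273.9, 159.1]
tcp_rot: [-180.0, -0.0, 4.3]
force: [-0.8, 0.2, -1.1]
width: 42.5
gripper_force: 92.3
-17.912961284247363 33.18626285966475 159.08029294616583
```

```bash
python3 -m inch '[[[0,0,0,0,0.006,0,0],[0,0,0,0,0.008,0,0],[0,0,0,0,0.008,0,0],[0,0,0,0,0.008,0,0],[0,0,0,0,0.008,0,0],[0,0,0,0,0.008,0,0],[0,0,0,0,0.008,0,0],[0,0,0,0,0.008,0,0],[0,0,0,0,0.007,0,0],[0,0,0,0,0.006,0,0]]]'; python3 -m inch '[[[0,0,0,0,0.005,0,0],[0,0,0,0,0.005,0,0],[0,0,0,0,0.005,0,0],[0,0,0,0,0.005,0,0],[0,0,0,0,0.005,0,0],[0,0,0,0,0.005,0,0],[0,0,0,0,0.005,0,0],[0,0,0,0,0.005,0,0],[0,0,0,0,0.005,0,0],[0,0,0,0,0.004,0,0]]]';  python3 -m inch '[[[0,0,0,0,0,0,0],[0,0,0,0,0,0,0],[0,0,0,0,-0.01,0,0],[0,0,0,0,-0.01,-0.01,0],[0,0,0,0,0,-0.02,0],[0,0,0,0,0,-0.03,0],[0,0,0,0,-0.04,-0.01,0],[0,0,0,0,-0.041,0,0],[0,0,0,0,-0.041,0,0],[0,0,0,0.003,-0.041,0,0]]]'; python3 -m inch '[[[0,0,0,0.004,-0.032,0,0],[0,0,0,0.004,0,0,0],[0,0,0,0,0,0,0],[0,0,0,0,0,0,0]]]'; python3 - <<'E'
from h import *
np.set_printoptions(precision=1,suppress=True)
a=np.radians(4.4);x=np.array([np.cos(a),np.sin(a)]);y=np.array([-x[1],x[0]]);pc=np.array([429.8,242.2])
o=ctrl.get_obs();d=o["eef_pos"][:2]-pc;print(d@x,d@y,o["eef_pos"])
t=snap("top","t5");im=snap("side","s5")
c=np.zeros((500,800,3),np.uint8);c[:,:400]=cv2.resize(im[150:350,260:420,::-1],(400,500),interpolation=2);c[:350,400:]=cv2.resize(t[190:330,260:420,::-1],(400,350),interpolation=2);cv2.imwrite("pics/c5.png",c)
E
```

```text
clock: 10.03
eef_pos: [415.1, 199.3, 159.0]
tcp_rot: [180.0, 0.0, 4.4]
force: [0.3, -0.6, -2.0]
width: 42.3
gripper_force: 92.3
clock: 10.87
eef_pos: [418.8, 150.7, 159.0]
tcp_rot: [180.0, 0.0, 4.4]
force: [-0.5, -0.0, -2.0]
width: 42.9
gripper_force: 92.3
clock: 11.7
eef_pos: [407.1, 336.5, 229.7]
tcp_rot: [-179.9, -0.0, 4.4]
force: [1.8, -1.2, -2.3]
width: 42.6
gripper_force: 92.5
clock: 12.03
eef_pos: [412.9, 366.8, 228.3]
tcp_rot: [179.9, 0.1, 4.4]
force: [-0.2, -0.7, -1.2]
width: 42.6
gripper_force: 92.5
-7.256874698817414 125.55763899852855 [412.9 366.8 228.3]
```

View pics/c5.png

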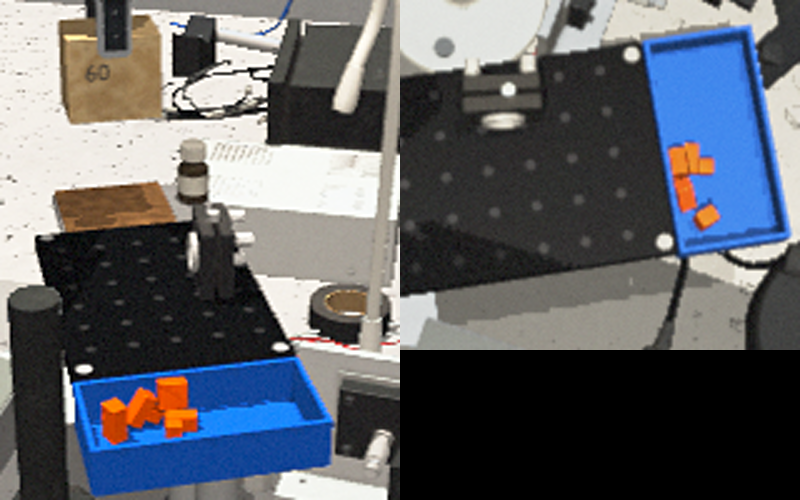

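All four chips are in the tray, the plate is clear, and the mount and bottle are unmoved. Placing the block now.

```bash
python3 -m inch '[[[0,0,0,0.0005,0.001,0.02,0],[0,0,0,0,0,0.02,0],[0,0,0,0,0,0.018,0],[0,0,0,0,0,0.009,0],[0,0,0,0,0,0.002,0],[0,0,0,0,0,0,0],[0,0,0,0,0,0,0]]]'; python3 -m inch '[[[0,0,0,0,0,0.001,0],[0,0,0,0,0,0,0],[0,0,0,0,0,0,0]]]';
```

```text
clock: 12.72
eef_pos: [414.5, 365.9, 161.2]
tcp_rot: [-179.9, -0.1, 4.4]
force: [0.3, 0.9, -0.1]
width: 42.6
gripper_force: 92.5
clock: 12.97
eef_pos: [414.2, 365.8, 159.6]
tcp_rot: [-179.9, -0.0, 4.4]
force: [-0.2, 0.4, -1.8]
width: 42.6
gripper_force: 92.5
```

```bash
python3 -m inch '[[[0,0,0,-0.0005,0,0.001,0],[0,0,0,0,0,0,0],[0,0,0,0,0,0,0]]]'; python3 -m inch '[[[0,0,0,0,0,0.0008,0],[0,0,0,0,0,0,0],[0,0,0,0,0,0,0]]]'; python3 -m inch '[[[0,0,0,0,0,0.0008,0],[0,0,0,0,0,0,0],[0,0,0,0,0,0,0]]]'
```

```text
clock: 13.22
eef_pos: [413.4, 365.5, 158.0]
tcp_rot: [180.0, 0.0, 4.4]
force: [-0.1, -0.1, -1.2]
width: 42.4
gripper_force: 92.5
clock: 13.47
eef_pos: [413.5, 365.6, 157.3]
tcp_rot: [-180.0, -0.0, 4.4]
force: [-0.5, 0.4, -0.3]
width: 42.5
gripper_force: 92.6
clock: 13.72
eef_pos: [413.6, 365.6, 157.3]
tcp_rot: [-180.0, -0.0, 4.4]
force: [-2.2, -0.6, 5.8]
width: 42.9
gripper_force: 93.4
```

```bash
python3 -m inch '[[[0,0,0,0,0,0,0.7],[0,0,0,0,0,0,1],[0,0,0,0,0,0,1],[0,0,0,0,0,0,1],[0,0,0,0,0,0,1],[0,0,0,0,0,0,1],[0,0,0,0,0,0,1],[0,0,0,0,0,0,1]]]'; python3 -m inch '[[[0,0,0,0,0,-0.01,1],[0,0,0,0,0,-0.015,1],[0,0,0,0,0,-0.02,1],[0,0,0,0,0,-0.025,1],[0,0,0,0,0,-0.03,1],[0,0,0,-0.02,-0.035,0,1],[0,0,0,-0.02,-0.035,0,1],[0,0,0,-0.02,-0.035,0,1],[0,0,0,0,-0.035,0,1],[0,0,0,0,-0.03,0,1]]]';python3 -m inch '[[[0,0,0,0,0,0,1],[0,0,0,0,0,0,1]]]'; python3 - <<'E'
from h import *
t=snap("top","t6");im=snap("side","s6")
c=np.zeros((500,800,3),np.uint8);c[:,:400]=cv2.resize(im[150:350,260:420,::-1],(400,500),interpolation=2);c[:320,400:]=cv2.resize(t[190:310,180:330,::-1],(400,320),interpolation=2);cv2.imwrite("pics/c6.png",c)
E
```

```text
clock: 14.38
eef_pos: [413.5, 365.6, 156.3]
tcp_rot: [180.0, 0.0, 4.4]
force: [0.4, -0.2, 0.1]
width: 84.9
gripper_force: 0.0
clock: 15.22
eef_pos: [339.4, 532.6, 258.0]
tcp_rot: [-179.9, -0.0, 4.5]
force: [0.2, 0.1, -0.3]
width: 85.3
gripper_force: 0.0
clock: 15.38
eef_pos: [340.1, 531.8, 256.0]
tcp_rot: [179.9, 0.0, 4.5]
force: [0.4, 0.1, -0.2]
width: 85.6
gripper_force: 0.0
```

View pics/c6.png

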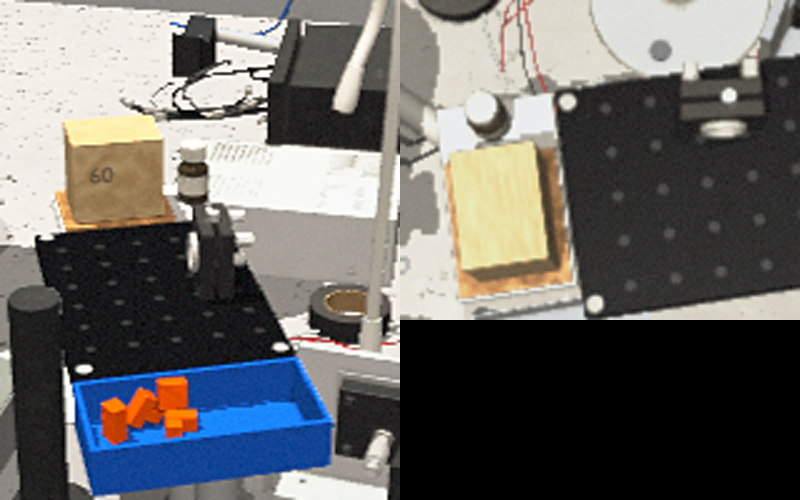

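The block stands upright in the middle of the cork (right pane about (498,207)). The chips are in the tray, and the mount and bottle haven't moved.

```bash
python3 -c "
from plant import ctrl
print(ctrl.job_done())"
```

```text
the job is handed in; nothing more can be done
None
```

The job is handed in at about 15 s of the 54 s: all four offcuts are in the blue tray, the block is upright on the middle of the cork, and the last pictures show the mirror mount and bottle where they were.

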